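# Click the batch colour wheel to red

## Robot

A 6-joint arm with a two-finger parallel gripper is mounted at the origin on the work surface. World frame = base frame: x ahead of the robot, y to its left, z up, the work surface at z = 0. Lengths are in m, angles in rad, forces in N, time in s.
With the tool pointing down it reaches from about 0.25 to 0.775 m from the base axis. Payload 4 kg.
Tool frame: the origin (TCP) lies at the centre of the arm's flange, where the gripper is bolted on; the fingertips stand 199 mm ahead of it and the grasp point (between the pads) lies 180 mm ahead of it (robot.tcp_to_tips is the distance from the TCP to the fingertips, in m); z points along the fingers, y is the line along which they close (so a half turn about z gives the same grasp; the last joint's range is limited). The gripper opens to 94 mm and grips with 3 to 60 N. Pads are 16 mm wide; open, the fingers measure 119 mm over their backs; the gripper's body (75 mm by 177 mm) begins 78 mm behind the grasp point.
Start: joints at [1.034, 0.087, 1.371, -0, 1.684, -0.103], TCP at [0.231, 0.499, 0.405] pointing down, gripper open.
Joint ranges: [-3.1, 3.1], [-0.76, 2.03], [0.27, 2.55], [-1.08, 4.22], [0.17, 2.65], [-2.57, 2.57]. Speed limits (rad/s): [2.79, 2.79, 3.14, 3.14, 3.14, 3.14].

## Interface

Orientations are given as [roll, pitch, yaw] about the fixed x, y, z axes, in that order (R = Rz(yaw) Ry(pitch) Rx(roll)).
In Python, from bench import telemetry, snapshot, ticket, robot gives the robot as it stands.
- The arm moves only by the tool apply_moves, never from a script. Its argument "moves" is a list that holds one entry, the list of rows, each a list of 5 numbers: the shift along the tool's x, y, z in units of 50 mm (1.0 is 50 mm), then the turn about the tool's z in units of 10 degrees (1.0 is 10 degrees), then the closure, from 0 (fully open) to 1 (shut). A call has 1 to 10 rows; each row is the pose to reach, as a shift and turn from the pose commanded when the call began, along the tool's axes at that moment; what a row does not reach only later rows make up. A row lasts 1/8 s, in which the tool goes at most 62.5 mm and 10.7 degrees, less where a joint would pass 70% of its speed; a pose out of reach is approached as far as the arm can. A call with a gripper value outside its range is refused whole. The fingers move at their own pace and stop on an object; the grip force is fixed at half the most. Time passes only in rows, so rows that repeat a pose let the fingers close. It gives the time, the measured TCP pose, the force, the opening and the grip force at its end, in the units of the state.
- telemetry.get_obs(): the state, without advancing time (a new reading comes with each control period).
- snapshot(name): name is "scene" or "side" or "wrist"; returns a dict with "image" (400x640x3 uint8, red, green, blue), "fovy" (degrees; the focal length in pixels is half the picture's height over the tangent of half this angle, whatever the lens; pixels are square), "cx", "cy" (the principal point, pixels), "R" (3x3) and "t" (3): a world point X has camera coordinates R X + t. Camera axes: x right, y down, z forward; pixel columns grow to the right and rows downward; lengths in m; the calibration is good to about 2 mm. A picture is of the moment at which its call begins. There is no depth.
- ticket.close_job(): hands the job in; it is judged then, once.
The state is a dict: "time": time; "joint_positions": joint angles; "qvel": joint speeds; "joint_torque": joint torques, N m; "tool_pos": TCP position; "ee_rot": TCP orientation; "wrist_force": force on the tool from outside, world axes, zero at the start; "wrist_torque": the same for the moment, N m; "width": finger opening in m; "finger_force": force on a finger pad.
Only numpy, scipy, OpenCV 4.12 (cv2) and the standard library are available. Lean on these libraries where they do the work, as an engineer would, in place of code of your own. Each camera call takes 0.05 s, during which the arm holds its last target. There are 200 camera calls.

## Task

Set the batch colour wheel to red: with a fingertip, gently flick its edge clockwise (seen from above) until the yellow tab, the one before red, has clicked home at the pointer and come to rest, then flick it exactly one more click so that the red tab rests at the pointer. Do not run past red, pinch or lift anything, or shove the stand out of its place, and leave the cupcakes, the nozzle and the cup alone.

Things in the scene. Friction and masses are not known exactly. Their poses are not given: they have to be found in the camera images.
- stand: Weighted loose stand (about 1.6 kg) of the colour wheel. Origin: centre of its underside, on the wheel's upright axis; z up, +x towards the pointer post. Round white foot 136 mm across, 10 mm high; drum 92 mm across up to 34 mm height; the wheel above it. The post (16 mm wide, 66 mm high) stands 64 to 90 mm out on the +x side. Under the overhanging tabs is free space down to the foot.
- wheel (a joint): Wheel angle, rad, growing clockwise seen from above. One click is 2 pi/7 = 0.898. At the pointer: red at 0, yellow at -0.898, green -1.795, blue -2.693, grey -3.590. Starts at green, blue or grey. Let go, a sprung detent draws it to the nearest click; passing to the next takes 1 to 2 N at the tabs' ends, and beyond halfway it jumps home by itself.
- wheel_top (a point): Fixed centre of the wheel's top face, 60 mm above the table. White disc 80 mm across, 20 mm thick (underside at 40 mm), with seven evenly spaced radial tabs, 7 mm wide, as high as the disc, ending 62 mm from the axis (22 mm beyond the disc); 46 mm free between two tabs' ends. Anticlockwise from above: red, purple, black, grey, blue, green, yellow. A dark arrow on top shows clockwise.
- red_tab (a point): Middle of the outer end of the red tab, at its upper edge, 62 mm from the wheel's axis and 60 mm above the table; turns with the wheel.
- pointer (a point): Tip of the black pointer on the stand's post, 66 mm from the wheel's axis and 62 mm above the table.
- cupcake_red: Bystander: iced cupcake in a red case, 62 mm across, 73 mm high, loose. Origin: centre of its underside.
- cupcake_green: Bystander: iced cupcake in a green case, 62 mm across, 73 mm high, loose. Origin: centre of its underside.
- nozzle: Bystander: steel piping nozzle, a cone 28 mm across at the foot, 42 mm high, standing loose. Origin: centre of its underside.
- cup: Bystander: empty orange baking cup, 66 mm across the rim, 50 mm high, loose. Origin: centre of its underside.
There are look-alikes about, which are no part of the job. What is shaped like the stand but orange is not meant.

How it is judged:
By the outcome, as a careful person would: the job done as asked, in the order asked, and still so for the second after the job is handed in, with the robot touching nothing.
It also fails if it takes over 58 s, if anything falls off the work surface, if the arm or the gripper's body presses on something with over 40 N, if the wrist force passes 120 N, or if a joint passes its speed limit or range.

## Working session

There is one attempt and no reset: what is moved stays moved. The work goes in short steps, Python scripts to look and compute and a tool call to move; the robot and the scene stay as the last step left them, time stands still between calls to the robot, and variables do not carry over. Pictures are saved under pics/ and viewed, at most 10 in all, crops included, and the job is handed in when it is done.

Besides the shell and the picture viewer there is one more tool, called after ">>>" as a command line: name --argument value ..., lists and objects as JSON in quotes. apply_moves: Moves the arm, as the interface text tells. Its arguments: {"type":"object","properties":{"moves":{"type":"array","items":{"type":"array","items":{"type":"array","items":{"type":"number"}}}}},"required":["moves"]}

```bash
mkdir -p pics
cat > h.py <<'E'
import numpy as np, cv2
from bench import telemetry, snapshot, ticket, robot
def f(s): return 200/np.tan(np.radians(s["fovy"])/2)
def ray(s,u,v,z):
    R=np.array(s["R"]);t=np.array(s["t"]);d=R.T@np.array([(u-s["cx"])/f(s),(v-s["cy"])/f(s),1]);c=-R.T@t
    return c+d*(z-c[2])/d[2]
def proj(s,X):
    p=np.array(s["R"])@np.array(X)+np.array(s["t"]);return f(s)*p[:2]/p[2]+[s["cx"],s["cy"]]
def save(s,n,box=None,k=1):
    im=s["image"]
    if box: im=im[box[1]:box[3],box[0]:box[2]]
    cv2.imwrite(n,cv2.resize(im[:,:,::-1],None,fx=k,fy=k,interpolation=cv2.INTER_CUBIC))
E
python3 - <<'E'
from h import *
ims=[snapshot(n) for n in("scene","side")]
for n,s in zip("ab",ims): save(s,f"pics/{n}.png")
o=telemetry.get_obs();print(o)
import pickle;pickle.dump(ims,open("ims.pkl","wb"))
for s in ims: print(s["fovy"],-np.array(s["R"]).T@s["t"])
E
```

```text
{'time': 0.1, 'joint_positions': array([ 1.03388905e+00,  8.78902816e-02,  1.37208603e+00, -4.39943168e-05,
        1.68358827e+00, -1.03105306e-01]), 'qvel': array([-0.00066956, -0.00236353, -0.00511041,  0.00139292, -0.00056645,
       -0.00066823]), 'joint_torque': array([ 2.84660717e-03, -3.41252267e+01, -3.03301120e+01,  7.20658712e-02,
        3.04095203e-02, -1.07185326e-04]), 'tool_pos': array([0.23114156, 0.49896701, 0.40362448]), 'ee_rot': array([-3.13962670e+00, -1.59463123e-04,  2.70778561e+00]), 'wrist_force': array([-0.11654143,  0.27856386,  0.62752104]), 'wrist_torque': array([ 0.04477094, -0.01750734,  0.0252465 ]), 'finger_force': 0.0, 'width': 0.09399957739350612}
42.43459026390492 [ 1.17952978 -0.05891269  0.72349891]
50.45522663988168 [ 0.38768813 -0.75408914  0.51401239]
```

View pics/a.png

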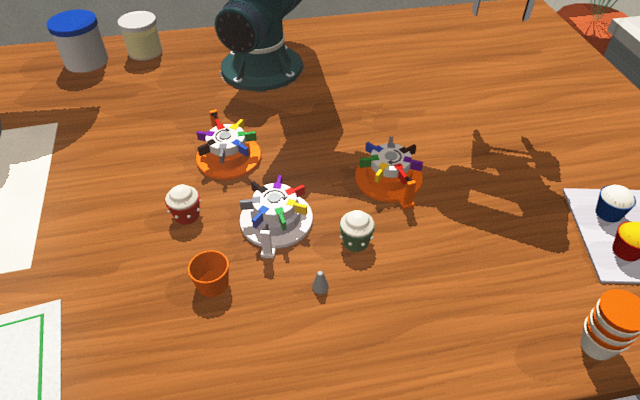

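View pics/b.png

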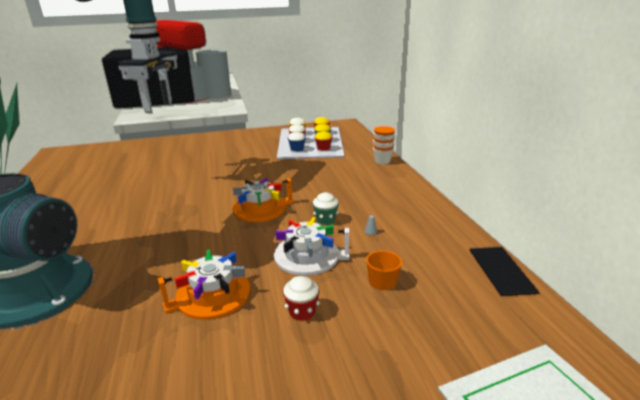

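Three wheel stands appear in the scene picture: orange feet at (228,150) and (390,170), and a white foot at (276,215). The white one matches the description. The red cupcake is at (183,204), the green one at (357,230), the cup at (210,272) and the nozzle at (320,281).

Run:
```python
from h import *
import pickle
a,b=pickle.load(open("ims.pkl","rb"))
save(a,"pics/c.png",(225,165,325,265),6)
for n,u,v,z in[("hub",275,197,.06),("foot",276,220,.01),("cred",182,188,.06),("cgreen",357,217,.06),("noz",320,270,.042),("cup",210,264,.05)]: print(n,ray(a,u,v,z).round(3))
for n,u,v,z in[("hub",305,231,.06),("cred",301,288,.06),("cgreen",326,201,.06)]: print(n,ray(b,u,v,z).round(3))
```

```text
hub [ 0.53  -0.026  0.06 ]
foot [ 0.54  -0.029  0.01 ]
cred [ 0.475 -0.19   0.06 ]
cgreen [0.604 0.108 0.06 ]
noz [0.69  0.027 0.042]
cup [ 0.651 -0.147  0.05 ]
hub [ 0.533 -0.026  0.06 ]
cred [ 0.487 -0.202  0.06 ]
cgreen [0.609 0.091 0.06 ]
```

View pics/c.png

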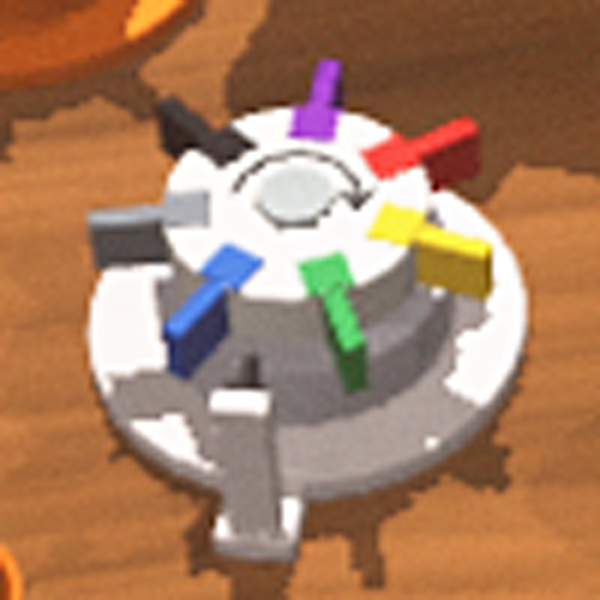

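Run:
```python
from h import *
import pickle
a,b=pickle.load(open("ims.pkl","rb"))
c=ray(a,225+296/6,165+195/6,.06);print("hub",c.round(4))
for n,u,v in[("purple",328,62),("red",475,122),("yellow",490,248),("green",350,345),("blue",172,330),("grey",90,215),("black",163,105),("ptip",250,358),("posttop",240,400)]:
    p=ray(a,225+u/6,165+v/6,.062 if n[0]=='p' and n!='purple' else .06)-c; print(n,p.round(3),np.hypot(*p[:2]).round(3),np.degrees(np.arctan2(p[1],p[0])).round(1))
save(b,"pics/d.png",(265,205,365,280),8)
```

```text
hub [ 0.5306 -0.0274  0.06  ]
purple [-0.056  0.017  0.   ] 0.058 163.2
red [-0.021  0.058  0.   ] 0.061 109.8
yellow [0.032 0.053 0.   ] 0.062 58.9
green [0.062 0.008 0.   ] 0.063 7.3
blue [ 0.047 -0.041  0.   ] 0.063 -41.4
grey [-0.003 -0.061  0.   ] 0.061 -93.0
black [-0.046 -0.036  0.   ] 0.058 -142.3
ptip [ 0.064 -0.021  0.002] 0.067 -18.0
posttop [ 0.079 -0.025  0.002] 0.083 -17.7
```

View pics/d.png

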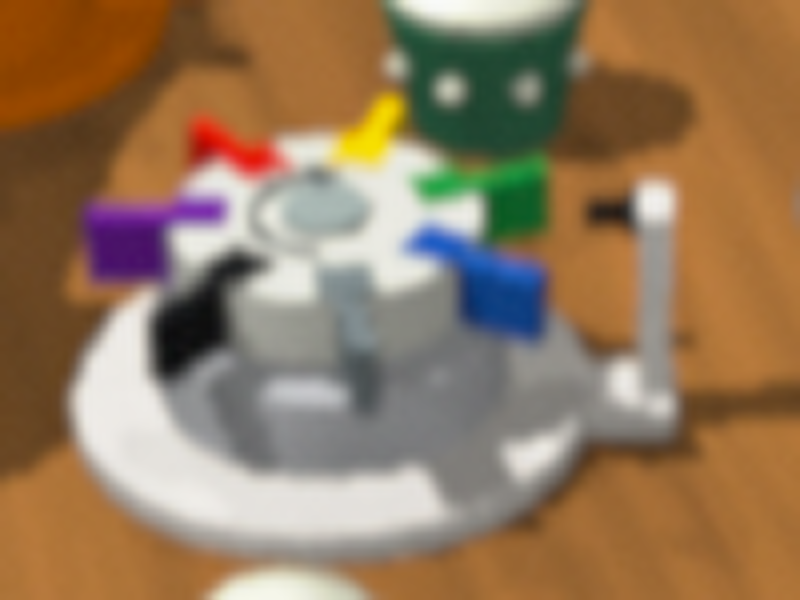

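The white stand has its hub at (0.531,-0.027) and its pointer at about -18°. The crop shows the pointer midway between green and blue, so I'll re-check once the wheel settles. Moving to hover meanwhile, away from the post.

```bash
cat >> h.py <<'E'
def units(x,y,ztip,yaw=None):
    o=telemetry.get_obs();p=o["tool_pos"];w=o["ee_rot"][2]
    d=np.array([x,y,ztip+robot.tcp_to_tips])-p
    X=np.array([np.cos(w),np.sin(w)]);Y=np.array([np.sin(w),-np.cos(w)])
    dy=0 if yaw is None else (np.degrees(w)-yaw+180)%360-180
    return np.round([d[:2]@X/.05,d[:2]@Y/.05,-d[2]/.05,dy/10],2)
E
python3 - <<'E'
from h import *
o=telemetry.get_obs();print(o["time"],units(.46,-.03,.13,72))
E
```

```text
0.1 [-8.6  -7.68  1.49  8.31]
```

>>> apply_moves --moves '[[[-8.6,-7.7,1.0,8.3,1],[-8.6,-7.7,1.0,8.3,1],[-8.6,-7.7,1.0,8.3,1],[-8.6,-7.7,1.0,8.3,1],[-8.6,-7.7,1.0,8.3,1],[-8.6,-7.7,1.0,8.3,1],[-8.6,-7.7,1.0,8.3,1],[-8.6,-7.7,1.0,8.3,1],[-8.6,-7.7,1.5,8.3,1],[-8.6,-7.7,1.5,8.3,1]]]'

```text
time: 1.35
tool_pos: [0.4597, -0.0339, 0.3276]
ee_rot: [-3.138, 0.001, 1.255]
wrist_force: [0.0, 0.3, 0.4]
width: 0.001
finger_force: 0.0
```

Run:
```python
from h import *
o=telemetry.get_obs();print(o["time"],o["tool_pos"],o["ee_rot"],o["width"],units(.46,-.03,.13,72))
a=snapshot("scene");save(a,"pics/e.png",(215,145,335,265),5)
```

```text
1.35 [ 0.45970992 -0.03385209  0.32758745] [-3.13844047e+00  9.28783394e-04  1.25511553e+00] 0.0009940578648023428 [ 0.08 -0.02 -0.03 -0.01]
```

View pics/e.png

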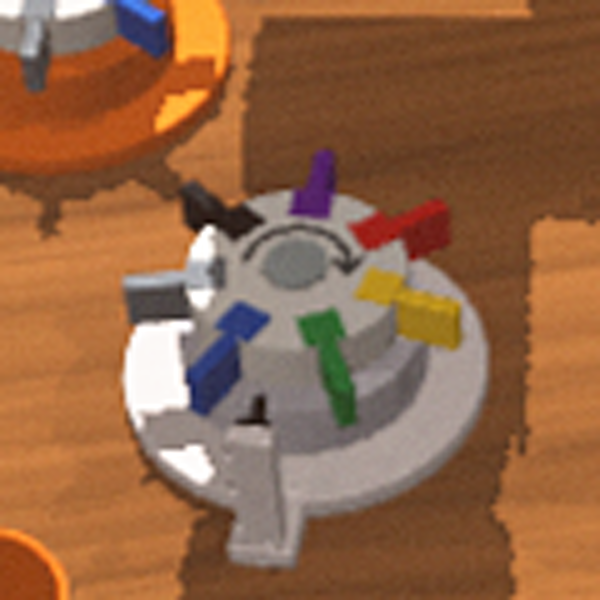

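The wheel really does stand midway: purple lies exactly opposite the pointer, which sits between blue and green. A colour fit will track the angle from here.

```bash
cat >> h.py <<'E'
C=np.array([.5305,-.0268]);POST=-18.
REF=dict(red=(230,40,40),purple=(120,30,160),blue=(40,70,190),green=(30,150,50),yellow=(240,210,20))
OFF={n:360/7*i for i,n in enumerate("red purple black grey blue green yellow".split())}
def chroma(c): c=np.asarray(c,float); return c/np.linalg.norm(c,axis=-1,keepdims=True).clip(1)
def wheel(s=None):
    "wheel angle in clicks (0 red, -1 yellow, -2 green...), fit score; and red tab world angle"
    s=s or snapshot("scene");im=cv2.GaussianBlur(s["image"],(3,3),0);best=[]
    for th in np.arange(0,360,.5):
        e=[]
        for n,c in REF.items():
            for r in(.038,.045,.052,.058):
              a=np.radians(th+OFF[n]);u,v=proj(s,[C[0]+r*np.cos(a),C[1]+r*np.sin(a),.06]).round().astype(int)
              e.append(min(.5,np.linalg.norm(chroma(im[v,u])-chroma(c))))
        best.append(np.mean(e))
    best=np.array(best);k=np.flatnonzero(best<=best.min()+.02);th=k[np.argmin(best[k])]*.5
    ths=k*.5; ths=ths[abs((ths-th+180)%360-180)<15]; th=th+np.mean((ths-th+180)%360-180)
    return dict(clicks=round(((POST-th)/(360/7)+4.5)%7-4.5,2),red=round(th%360,1),score=round(best.min(),3))
E
python3 - <<'E'
from h import *
import pickle
print(wheel(pickle.load(open("ims.pkl","rb"))[0]))
print(wheel())
# descend point: just before (anticlockwise/behind) tab purple, i.e. in gap purple-black
for ang in(185,188,190):
    a=np.radians(ang);p=C+.065*np.array([np.cos(a),np.sin(a)]);print(ang,p,units(*p,.046,72))
E
```

```text
{'clicks': np.float64(-2.49), 'red': np.float64(110.0), 'score': np.float64(0.191)}
{'clicks': np.float64(-2.5), 'red': np.float64(110.5), 'score': np.float64(0.174)}
185 [ 0.46574734 -0.03246512] [ 0.05  0.11  1.65 -0.01]
188 [ 0.46613258 -0.03584625] [-0.02  0.14  1.65 -0.01]
190 [ 0.4664875  -0.03808713] [-0.06  0.16  1.65 -0.01]
```

>>> apply_moves --moves '[[[0,0.13,0.8,0,1],[0,0.13,1.3,0,1],[0,0.13,1.65,0,1],[0,0.13,1.65,0,1]]]'

```text
time: 1.95
tool_pos: [0.4651, -0.0322, 0.2462]
ee_rot: [-3.139, 0.0, 1.26]
wrist_force: [-0.3, -0.5, 0.3]
width: 0.0003
finger_force: 0.0
```

Run:
```python
from h import *
print(wheel());a=snapshot("scene");save(a,"pics/f.png",(210,125,340,265),4)
```

```text
{'clicks': np.float64(-2.5), 'red': np.float64(110.5), 'score': np.float64(0.165)}
```

View pics/f.png

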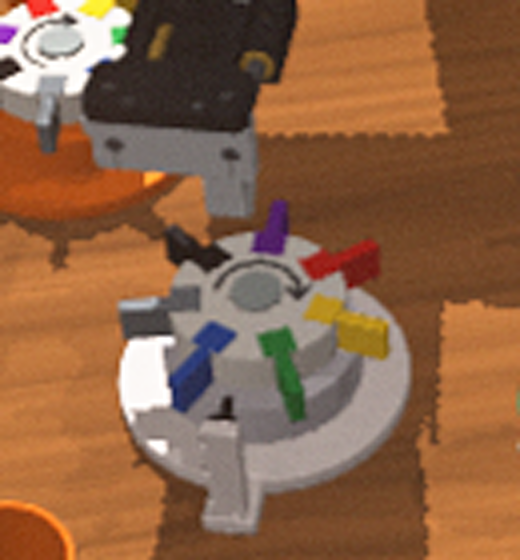

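Run:
```python
from h import *
a=snapshot("scene");print(ray(a,210+230/4,125+215/4,.047),proj(a,[.4776,-.032,.047]),ray(a,210+251/4,125+290/4,.06))
o=telemetry.get_obs();print(o["tool_pos"],o["ee_rot"])
b=snapshot("side");save(b,"pics/g.png",(245,170,375,280),6)
```

```text
[ 0.46620049 -0.03351072  0.047     ] [268.97616921 182.7687005 ] [ 0.53008146 -0.03016302  0.06      ]
[ 0.46618689 -0.0327622   0.24858342] [ 3.13903739e+00 -4.64482360e-04  1.25969998e+00]
```

View pics/g.png

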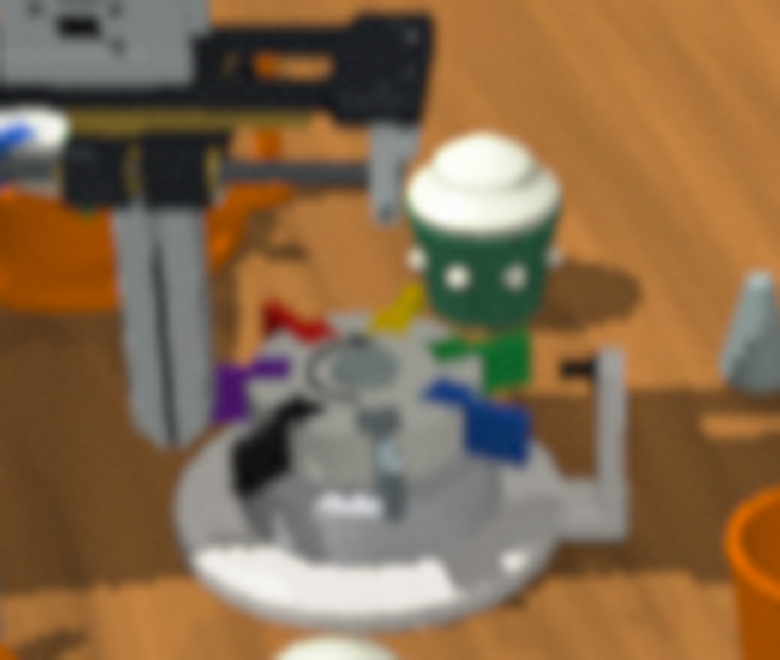

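Run:
```python
from h import *
a=snapshot("scene");b=snapshot("side")
def tri(ua,ub):
    P=[]
    for s in(a,b): K=np.array([[f(s),0,s["cx"]],[0,f(s),s["cy"]],[0,0,1]]);P.append(K@np.c_[s["R"],s["t"]])
    X=cv2.triangulatePoints(*P,np.float64(ua),np.float64(ub));return (X[:3]/X[3]).ravel()
X=tri((267.5,178.7),(309.2,206));print("prong",X,proj(a,X),proj(b,X))
print("tip",ray(b,273.3,244.2,.048), "hub",ray(b,245+360/6,170+365/6,.06))
print("purple",ray(b,245+217/6,170+395/6,.06),ray(b,245+240/6,170+440/6,.06))
```

```text
prong [ 0.5424836  -0.0357554   0.12068078] [267.71458136 178.14312864] [309.73475024 206.53668954]
tip [ 0.46477382 -0.03863174  0.048     ] hub [ 0.53327673 -0.02498955  0.06      ]
purple [ 0.48279623 -0.03084575  0.06      ] [ 0.48543228 -0.06013439  0.06      ]
```

The front prong is at z = 0.12, clear of everything. The finger sits in the gap between black and purple. I'll go a bit deeper and inwards, then push gently.

>>> apply_moves --moves '[[[0,0.12,0.12,0,1],[0,0.12,0.12,0,1],[0.05,0.12,0.12,0,1],[0.1,0.12,0.12,0,1],[0.15,0.12,0.12,0,1],[0.2,0.12,0.12,0,1]]]'

```text
time: 3.0
tool_pos: [0.4745, -0.0251, 0.2413]
ee_rot: [3.141, -0.0, 1.259]
wrist_force: [0.0, -0.8, -0.4]
width: 0.0005
finger_force: 0.0
```

```bash
python3 -c "
from h import *
print(wheel(),telemetry.get_obs()['wrist_force'])"
```

```text
{'clicks': np.float64(-2.5), 'red': np.float64(110.5), 'score': np.float64(0.165)} [0.22872824 0.52773678 0.22172261]
```

>>> apply_moves --moves '[[[0.05,0,0,0,1],[0.1,0,0,0,1],[0.15,0,0,0,1],[0.15,0,0,0,1]]]'

```text
time: 3.55
tool_pos: [0.4769, -0.018, 0.2412]
ee_rot: [3.142, -0.0, 1.259]
wrist_force: [0.1, -0.6, -0.1]
width: 0.0006
finger_force: 0.0
```

```bash
python3 -c "
from h import *
print(wheel(),telemetry.get_obs()['wrist_force'])"
```

```text
{'clicks': np.float64(-2.0), 'red': np.float64(84.8), 'score': np.float64(0.16)} [0.4916903  0.83863538 0.51012463]
```

The wheel jumped home to green (-2.0), which confirms the convention. Next I'll lift, drop behind black and push that for one click.

```bash
python3 -c "
from h import *
print(units(.4745,-.0545,.041,80),units(.47,-.0195,.041,80))"
```

```text
[-0.71  0.18  0.02 -0.78] [-0.07 -0.12  0.02 -0.78]
```

>>> apply_moves --moves '[[[0,0,-0.4,0,1],[0,0,-0.75,0,1],[0,0,-0.75,-0.4,1],[-0.4,0.1,-0.75,-0.8,1],[-0.7,0.18,-0.75,-0.8,1],[-0.7,0.18,-0.75,-0.8,1],[-0.7,0.18,-0.4,-0.8,1],[-0.7,0.18,0,-0.8,1],[-0.7,0.18,0,-0.8,1]]]'

```text
time: 4.72
tool_pos: [0.4736, -0.0536, 0.2383]
ee_rot: [-3.136, -0.001, 1.399]
wrist_force: [-0.5, -0.7, -0.7]
width: 0.0005
finger_force: 0.0
```

```bash
python3 -c "
from h import *
print(wheel(),telemetry.get_obs()['wrist_force'],units(.47,-.0195,.041))"
```

```text
{'clicks': np.float64(-2.0), 'red': np.float64(84.8), 'score': np.float64(0.156)} [0.18012216 0.43885554 0.84774421] [ 0.66 -0.2  -0.01  0.  ]
```

>>> apply_moves --moves '[[[0.1,-0.03,0,0,1],[0.2,-0.06,0,0,1],[0.25,-0.08,0,0,1],[0.3,-0.09,0,0,1],[0.35,-0.1,0,0,1],[0.4,-0.12,0,0,1],[0.4,-0.12,0,0,1]]]'

```text
time: 5.65
tool_pos: [0.4721, -0.0333, 0.2413]
ee_rot: [-3.142, -0.0, 1.399]
wrist_force: [-0.2, -0.5, 0.1]
width: 0.0005
finger_force: 0.2
```

```bash
python3 -c "
from h import *
print(wheel(),telemetry.get_obs()['wrist_force'],units(.47,-.0195,.041))"
```

```text
{'clicks': np.float64(-1.68), 'red': np.float64(68.5), 'score': np.float64(0.183)} [ 0.2562287  -0.04815237  0.5905733 ] [ 0.27 -0.09  0.02  0.  ]
```

>>> apply_moves --moves '[[[0.04,0,0,0,1],[0.08,0,0,0,1],[0.12,0,0,0,1],[0.16,0,0,0,1],[0.2,0,0,0,1],[0.2,0,0,0,1]]]'

```text
time: 6.45
tool_pos: [0.474, -0.0235, 0.2412]
ee_rot: [3.141, -0.0, 1.399]
wrist_force: [0.4, 0.4, 0.2]
width: 0.0005
finger_force: 0.0
```

```bash
python3 -c "
from h import *
print(wheel(),telemetry.get_obs()['wrist_force'],telemetry.get_obs()['tool_pos'])"
```

```text
{'clicks': np.float64(-1.44), 'red': np.float64(56.2), 'score': np.float64(0.196)} [-0.10580699  0.33892816  0.43066579] [ 0.47394954 -0.02352119  0.24122062]
```

>>> apply_moves --moves '[[[0.02,0,0,0,1],[0.04,0,0,0,1],[0.04,0,0,0,1]]]'

```text
time: 6.88
tool_pos: [0.4742, -0.0217, 0.2412]
ee_rot: [3.142, -0.0, 1.399]
wrist_force: [-0.4, -0.7, -0.6]
width: 0.0004
finger_force: 0.0
```

```bash
python3 -c "
from h import *
print(wheel(),telemetry.get_obs()['wrist_force'],telemetry.get_obs()['tool_pos'])"
```

```text
{'clicks': np.float64(-1.28), 'red': np.float64(48.0), 'score': np.float64(0.203)} [-0.37606782  0.10228497 -0.16836307] [ 0.47421635 -0.02167282  0.24119327]
```

>>> apply_moves --moves '[[[0,0,0,0,1],[0,0,0,0,1],[0,0,0,0,1]]]'

```text
time: 7.3
tool_pos: [0.4742, -0.0215, 0.2411]
ee_rot: [-3.141, -0.001, 1.399]
wrist_force: [-0.1, 2.2, 0.1]
width: 0.0008
finger_force: 0.8
```

```bash
python3 -c "
from h import *
print(wheel(),telemetry.get_obs()['wrist_force'],telemetry.get_obs()['tool_pos'])
print(units(.4745,-.0545,.041,80),units(.47,-.0195,.041,80))"
```

```text
{'clicks': np.float64(-1.01), 'red': np.float64(34.0), 'score': np.float64(0.216)} [0.05531618 2.31876538 1.43914313] [ 0.47417661 -0.02156092  0.24115008]
[-0.65  0.12  0.02  0.02] [ 0.03 -0.09  0.02  0.02]
```

Yellow is home, and the following tab is just touching the finger from behind. I'll ease forward, lift, and let it rest.

>>> apply_moves --moves '[[[0.1,-0.05,0,0,1],[0.1,-0.05,-0.4,0,1],[0.1,-0.05,-0.75,0,1],[-0.3,0.1,-0.75,0,1],[-0.65,0.12,-0.75,0,1],[-0.65,0.12,-0.75,0,1],[-0.65,0.12,-0.75,0,1],[-0.65,0.12,-0.75,0,1],[-0.65,0.12,-0.75,0,1],[-0.65,0.12,-0.75,0,1]]]'

```text
time: 8.6
tool_pos: [0.4746, -0.0545, 0.2786]
ee_rot: [-3.142, -0.0, 1.399]
wrist_force: [0.3, 0.3, 0.0]
width: 0.0003
finger_force: 0.0
```

```bash
python3 -c "
from h import *
a=snapshot('scene');print(wheel(a));save(a,'pics/i.png',(215,145,335,265),5)
print(units(.4745,-.0545,.041,80))"
```

```text
{'clicks': np.float64(-0.98), 'red': np.float64(32.2), 'score': np.float64(0.223)}
[ 0.   -0.    0.77  0.02]
```

View pics/i.png

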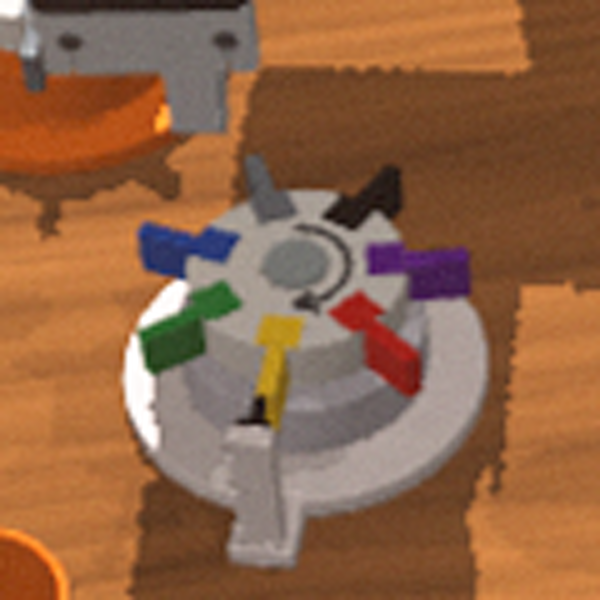

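Yellow is at the pointer (tab from (280,330) towards the tip at (258,405)), and the stand hasn't moved. I'll lower behind grey and check that it is at rest.

>>> apply_moves --moves '[[[0,0,0.4,0,1],[0,0,0.77,0,1],[0,0,0.77,0,1],[0,0,0.77,0,1],[0,0,0.77,0,1],[0,0,0.77,0,1]]]'

```text
time: 9.4
tool_pos: [0.4748, -0.0548, 0.2409]
ee_rot: [3.14, -0.0, 1.399]
wrist_force: [-0.1, 0.2, 0.1]
width: 0.0006
finger_force: 0.0
```

```bash
python3 -c "
from h import *
print(wheel(),telemetry.get_obs()['wrist_force'],telemetry.get_obs()['tool_pos'])"
```

```text
{'clicks': np.float64(-0.98), 'red': np.float64(32.2), 'score': np.float64(0.217)} [ 0.14538466 -0.45477814  0.3408653 ] [ 0.47474011 -0.05479394  0.24078245]
```

>>> apply_moves --moves '[[[0.1,-0.03,0,0,1],[0.2,-0.06,0,0,1],[0.26,-0.08,0,0,1],[0.32,-0.09,0,0,1],[0.38,-0.1,0,0,1],[0.43,-0.12,0,0,1],[0.48,-0.12,0,0,1],[0.52,-0.12,0,0,1],[0.56,-0.12,0,0,1],[0.6,-0.12,0,0,1]]]'

```text
time: 10.7
tool_pos: [0.4737, -0.024, 0.24]
ee_rot: [-3.141, -0.0, 1.399]
wrist_force: [-0.7, -0.3, 0.6]
width: 0.0005
finger_force: 0.1
```

```bash
python3 -c "
from h import *
print(wheel(),telemetry.get_obs()['wrist_force'],telemetry.get_obs()['tool_pos'])"
```

```text
{'clicks': np.float64(-0.49), 'red': np.float64(7.3), 'score': np.float64(0.203)} [-0.32131097 -1.21488426  0.61292494] [ 0.47377717 -0.02379503  0.24003217]
```

Right at the ridge; a small further push, then hold.

>>> apply_moves --moves '[[[0.03,0,0,0,1],[0.06,0,0,0,1],[0.08,0,0,0,1]]]'

```text
time: 11.12
tool_pos: [0.4745, -0.0201, 0.2402]
ee_rot: [3.141, -0.0, 1.399]
wrist_force: [0.6, -0.2, 0.4]
width: 0.0004
finger_force: 0.0
```

```bash
python3 -c "
from h import *
print(wheel(),telemetry.get_obs()['wrist_force'],telemetry.get_obs()['tool_pos'])"
```

```text
{'clicks': np.float64(-0.24), 'red': np.float64(354.4), 'score': np.float64(0.21)} [-0.23428985  0.38894937  0.3660669 ] [ 0.47451608 -0.02004793  0.24020816]
```

It has left the finger and is running home, so I'll lift clear.

>>> apply_moves --moves '[[[0.06,0,-0.6,0,1],[0.06,0,-1.5,0,1],[0,-0.6,-2.5,0,1],[0,-1,-3,0,1],[0,-1,-3,0,1],[0,-1,-3,0,1],[0,-1,-3,0,1],[0,-1,-3,0,1]]]'

```text
time: 12.18
tool_pos: [0.4255, -0.0118, 0.3887]
ee_rot: [-3.139, -0.0, 1.399]
wrist_force: [0.3, 1.2, -0.5]
width: 0.0008
finger_force: 0.0
```

```bash
python3 -c "
from h import *
a=snapshot('scene');print(wheel(a),wheel());save(a,'pics/j.png',(155,125,395,305),3.3)"
```

```text
{'clicks': np.float64(-0.05), 'red': np.float64(344.5), 'score': np.float64(0.204)} {'clicks': np.float64(-0.05), 'red': np.float64(344.8), 'score': np.float64(0.206)}
```

View pics/j.png

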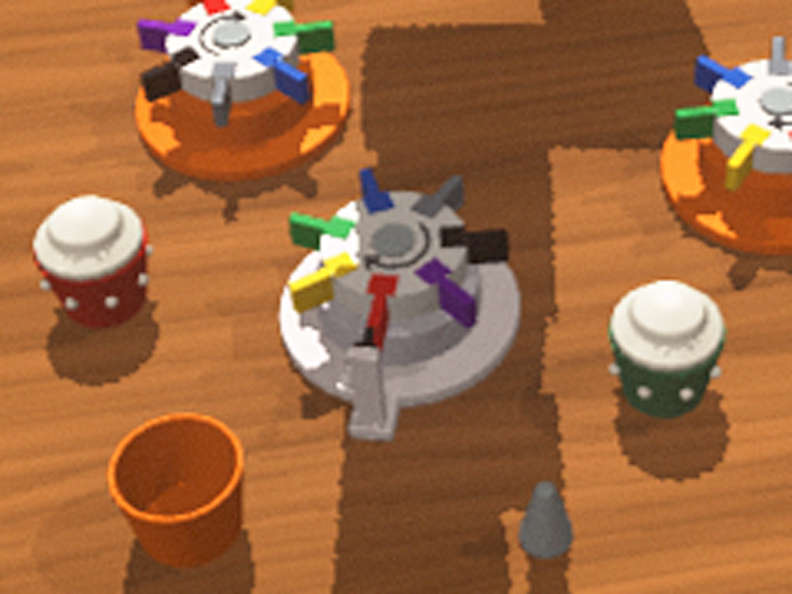

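Red (380,290) is at the pointer tip (368,338), and the bystanders stand untouched. I'll wait a moment to confirm it is at rest, then hand in.

>>> apply_moves --moves '[[[0,0,0,0,1],[0,0,0,0,1],[0,0,0,0,1],[0,0,0,0,1],[0,0,0,0,1],[0,0,0,0,1]]]'

```text
time: 13.02
tool_pos: [0.4252, -0.0117, 0.3902]
ee_rot: [3.141, -0.0, 1.399]
wrist_force: [-0.7, 0.3, -0.0]
width: 0.0006
finger_force: 0.0
```

```bash
python3 -c "
from h import *
w=wheel();print(w)
if abs(w['clicks'])<.1: print(ticket.close_job())"
```

```text
{'clicks': np.float64(-0.05), 'red': np.float64(344.5), 'score': np.float64(0.205)}
the job is handed in; nothing more can be done
None
```

The job is handed in: the wheel clicked home at yellow and came to rest, then went exactly one more click, so red now rests at the pointer, with the stand unmoved and the cupcakes, nozzle and cup untouched.

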